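Put the heavier jar in the spill tray

TASK

Two identical closed square white jars stand on the lab bench, and one holds much more than the other. Lift the one on the robot's left clear of the bench to feel its weight and put it back where it stood, then lift the one on the right to feel its weight. Stand the heavier jar gently in the grey spill tray, and leave the lighter one standing on the bench where it was, tipping neither of them over.

Things in the scene. Friction and masses are not known exactly. Their poses are not given: they have to be found in the camera images.
- jar_left: Closed square white jar, black cap, on the robot's left (+y). Body 52 x 52 x 92 mm tall, flat upright sides; cap 40 mm across, 12 mm high on top. Stands on the bench (z = 0), turned up to 0.5 rad. Origin: centre of underside; z up, x and y square to the sides. Its unseen load has 1 to 2 mm of play. Full weight under 0.7 kg; one jar, either one, is at least 1.8 times the other.
- jar_right: Closed square white jar, black cap, on the robot's right (-y). Body 52 x 52 x 92 mm tall, flat upright sides; cap 40 mm across, 12 mm high on top. Stands on the bench (z = 0), turned up to 0.5 rad. Origin: centre of underside; z up, x and y square to the sides. Its unseen load has 1 to 2 mm of play. Full weight under 0.7 kg; one jar, either one, is at least 1.8 times the other.
- tray: Open square spill tray of grey plastic, fixed to the bench beyond the jars, 140 x 140 mm outside, walls 20 mm high and 4 mm thick, inner floor 132 x 132 mm. Origin: centre of its underside, at bench height; the inner floor lies 4 mm above the origin; x and y along its sides, z up.
Not all that is in view belongs to the job. What is shaped like the jar_left but turquoise is not meant.

How it is judged:
On the way, in this order (a step that is already met when the one before it is completed fails the run):
1. the left jar is lifted clear of the bench (20 mm or more) (height (world z) of jar_left above 0.02 m and angle between jar_left's own z axis and vertical below 0.4 rad), for 0.3 s.
2. the right jar is lifted clear of the bench (20 mm or more) (height (world z) of jar_right above 0.02 m and angle between jar_right's own z axis and vertical below 0.4 rad), for 0.3 s.
At the end, for the whole second after the job is handed in: The heavier jar stands upright (within 10 degrees) at rest on the floor of the spill tray, its full weight on it; the lighter jar stands upright at rest on the bench within 50 mm of where it started (((x of jar_left in the frame of tray between -0.055 and 0.055 m and y of jar_left in the frame of tray between -0.055 and 0.055 m and height (world z) of jar_left below 0.012 m and contact force between jar_left and tray above 3.8 N and angle between each of jar_left, jar_right's own z axis and vertical below 0.17 rad and linear speed of each of jar_left, jar_right below 0.03 m/s and distance of jar_right from where it was at the start of the episode below 0.05 m and height (world z) of jar_right below 0.008 m and contact force between jar_right and tray below 0.1 N) or (x of jar_right in the frame of tray between -0.055 and 0.055 m and y of jar_right in the frame of tray between -0.055 and 0.055 m and height (world z) of jar_right below 0.012 m and contact force between jar_right and tray above 3.8 N and angle between each of jar_right, jar_left's own z axis and vertical below 0.17 rad and linear speed of each of jar_right, jar_left below 0.03 m/s and distance of jar_left from where it was at the start of the episode below 0.05 m and height (world z) of jar_left below 0.008 m and contact force between jar_left and tray below 0.1 N))); the robot touches nothing.
It fails at once if the left jar is tipped over (more than 45 degrees) (angle between jar_left's own z axis and vertical above 0.79 rad).
It fails at once if the right jar is tipped over (more than 45 degrees) (angle between jar_right's own z axis and vertical above 0.79 rad).
It fails at once if the left jar is dropped or slammed into the tray (more than 60 N) (contact force between jar_left and tray above 60 N).
It fails at once if the right jar is dropped or slammed into the tray (more than 60 N) (contact force between jar_right and tray above 60 N).
It also fails if it takes over 64 s, if anything falls off the work surface, if the arm or the gripper's body presses on something with over 40 N, if the wrist force passes 120 N, or if a joint passes its speed limit or range.

ROBOT

A 7-joint arm with a two-finger parallel gripper is mounted at the origin on the work surface. World frame = base frame: x ahead of the robot, y to its left, z up, the work surface at z = 0. Lengths are in m, angles in rad, forces in N, time in s.
With the tool pointing down it reaches from about 0.35 to 0.9 m from the base axis. Payload 8.1 kg.
Tool frame: the origin (TCP) lies on the centre line of the jaws, within the pads' length; the fingertips stand arm.tips_ahead ahead of it and the grasp point (between the pads) lies 8 mm behind it (arm.tips_ahead is the distance from the TCP to the fingertips, in m); z points along the fingers, y is the direction in which the jaws open and shut (so a half turn about z gives the same grasp; the last joint's range is limited). The gripper opens to 92 mm and grips with 3 to 60 N. Pads are 19 mm wide; open, the fingers measure 130 mm over their backs; the gripper's body (75 mm by 190 mm) begins 47 mm behind the grasp point.
Start: joints at [-1.432, 0.434, 0.025, 1.573, -0.012, 1.134, -0.075], TCP at [0.15, 0.607, 0.238] pointing down, gripper open.
Joint ranges: [-2.62, 2.62], [-0.44, 2.09], [-1.27, 1.32], [0.08, 2.57], [-1.32, 4.46], [0.12, 2], [-2.74, 2.74]. Speed limits (rad/s): [2.22, 2.22, 3.01, 3.01, 3.14, 3.14, 3.14].

INTERFACE

Orientations are given as a rotation vector (axis times angle).
In Python, from cell import arm gives the robot as it stands. The module is installed in compiled form; this text tells all that it offers.
- The arm moves only by the tool jog_arm, never from a script. Its argument "moves" is a list of rows, each an object with "twist": the turn, a rotation vector about the tool's x, y, z in units of 10 degrees (1.0 is 10 degrees), a list of three; "xyz": the shift along the tool's x, y, z in units of 60 mm (1.0 is 60 mm), a list of three; "grip": the closure, from -1 (fully open) to 1 (shut). A call has 1 to 5 rows; each row is the pose to reach, as a shift and turn from the pose commanded when the call began, along the tool's axes at that moment; what a row does not reach only later rows make up. A row lasts 1/8 s, in which the tool goes at most 62.5 mm and 10.7 degrees, less where a joint would pass 70% of its speed; a pose out of reach is approached as far as the arm can. A call with a gripper value outside its range is refused whole. The fingers move at their own pace and stop on an object; "force" is the grip in N (left out, the last holds). Time passes only in rows, so rows that repeat a pose let the fingers close. It gives the time, the measured TCP pose, the force and the opening at its end, in the units of the state.
- arm.observe(): the state, without advancing time (a new reading comes with each control period).
- arm.get_image(name): name is "scene" or "side" or "wrist"; returns the picture (384x512x3 uint8, blue, green, red); there is no depth.
- arm.camera_params(name): a dict with "mtx" (3x3 intrinsics, pixels), "T" (4x4, takes a point from camera to world coordinates); the wrist camera has in their place "T_tool_cam" (4x4, takes a point from camera to tool coordinates, whose origin is the TCP and whose axes are the flange's). Camera axes: x right, y down, z forward; pixel columns grow to the right and rows downward; lengths in m; the calibration is good to about 2 mm. The wrist camera is an equidistant fisheye: a pixel r from the principal point sees the ray r / f radians off the axis. A picture is of the moment at which its call begins: read the wrist's pose just before it. camera_params takes no time and is no camera call.
- arm.sign_off(): hands the job in, once; it reports no verdict.
The state is a dict: "clock": time; "joints": joint angles; "dq": joint speeds; "joint_efforts": joint torques, N m; "position": TCP position; "ee_rot": TCP orientation; "force": force on the tool from outside, world axes, zero at the start; "ft_torque": the same for the moment, N m; "width": opening from 0.0 (shut) to 1.0 (fully open).
Only numpy, scipy, OpenCV 4.12 (cv2) and the standard library are available. Lean on these libraries where they do the work, as an engineer would, in place of code of your own. Each camera call takes 0.05 s, during which the arm holds its last target. There are 200 camera calls.

## Working session

There is one attempt and no reset: what is moved stays moved. The work goes in short steps, Python scripts to look and compute and a tool call to move; the robot and the scene stay as the last step left them, time stands still between calls to the robot, and variables do not carry over. Pictures are saved under pics/ and viewed, about 8 in all and at most 12, crops included, and the job is handed in when it is done.

Besides the shell and the picture viewer there is one more tool, called after "Call:" by a JSON object that holds its "method" and its "body", one argument or row to a line. jog_arm: Moves the arm, as the interface text tells. Its arguments: {"type":"object","properties":{"moves":{"type":"array","items":{"type":"object","properties":{"twist":{"type":"array","items":{"type":"number"}},"xyz":{"type":"array","items":{"type":"number"}},"grip":{"type":"number"}}}},"force":{"type":"number"}},"required":["moves"]}

```bash
mkdir -p pics; python3 - <<'E'
from cell import arm
import cv2,numpy as np
np.set_printoptions(precision=4,suppress=True)
print(arm.observe(), arm.tips_ahead)
for n in("scene","side"):
    cv2.imwrite(f"pics/{n}0.png",arm.get_image(n)); print(n,arm.camera_params(n))
print(arm.camera_params("wrist"))
a=cv2.imread("pics/scene0.png");b=cv2.imread("pics/side0.png")
E
```

```text
{'clock': 0.0, 'joints': array([-1.4316,  0.4352,  0.025 ,  1.5741, -0.0116,  1.134 , -0.0751]), 'dq': array([ 0.0011,  0.0006,  0.0002, -0.0001,  0.0001,  0.0012,  0.0009]), 'joint_efforts': array([  0.0007, -66.7863,   0.9853, -31.4466,  -0.0605,   0.0429,
         0.0001]), 'position': array([0.1496, 0.6063, 0.2369]), 'ee_rot': array([-0.3789, -3.1186,  0.0025]), 'force': array([-0.7455,  0.6139,  0.1219]), 'ft_torque': array([-0.0086, -0.0125, -0.0165]), 'width': 1.0006003409464435} 0.011
scene {'mtx': array([[381.4576,   0.    , 256.1917],
       [  0.    , 381.4576, 196.5339],
       [  0.    ,   0.    ,   1.    ]]), 'T': array([[-0.879 ,  0.3484, -0.3254,  0.7104],
       [ 0.4768,  0.6408, -0.6017,  0.4215],
       [-0.0011, -0.6841, -0.7294,  0.5602],
       [ 0.    ,  0.    ,  0.    ,  1.    ]])}
side {'mtx': array([[484.1589,   0.    , 248.4483],
       [  0.    , 484.1589, 191.7979],
       [  0.    ,   0.    ,   1.    ]]), 'T': array([[ 0.9556, -0.1651,  0.2441,  0.2619],
       [-0.2946, -0.5106,  0.8078, -0.7243],
       [-0.0087, -0.8438, -0.5366,  0.5106],
       [ 0.    ,  0.    ,  0.    ,  1.    ]])}
{'mtx': array([[297.3186,   0.    , 253.7612],
       [  0.    , 297.3186, 186.4477],
       [  0.    ,   0.    ,   1.    ]]), 'T_tool_cam': array([[-0.0008, -0.9529, -0.3034,  0.0834],
       [ 1.    , -0.0005, -0.001 , -0.0007],
       [ 0.0008, -0.3034,  0.9529, -0.1463],
       [ 0.    ,  0.    ,  0.    ,  1.    ]])}
```

View pics/scene0.png

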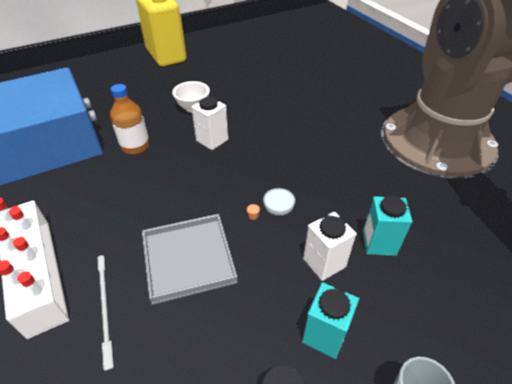

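View pics/side0.png

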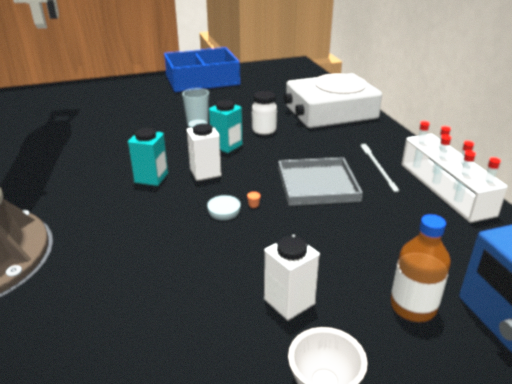

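Candidates: white square jars with black caps, scene (328,245)/side (204,152) = left (+y) and scene (210,125)/side (291,278) = right (−y). Not meant: turquoise jars at scene (386,225) and (330,320), side (149,157) and (226,126); round white bottle at side (264,113); amber bottle at scene (129,120); yellow jug at scene (163,28). Next is a close crop of both choices.

```bash
python3 - <<'E'
import cv2,numpy as np
a=cv2.imread("pics/scene0.png");b=cv2.imread("pics/side0.png")
def c(im,x,y,w,h):
    p=cv2.resize(im[y:y+h,x:x+w],None,fx=4,fy=4,interpolation=cv2.INTER_CUBIC)
    for i in range(0,w,10):
        cv2.line(p,(4*i,0),(4*i,6 if (x+i)%50 else 14),(0,0,255),1)
        if i%20==0: cv2.putText(p,str(x+i),(4*i,24),0,.35,(0,0,255))
    for i in range(0,h,10):
        cv2.line(p,(0,4*i),(6,4*i),(0,0,255),1)
        if i%20==0: cv2.putText(p,str(y+i),(8,4*i+4),0,.35,(0,0,255))
    return p
w,h=95,74
A=np.vstack([np.hstack([c(a,280,206,w,h),c(a,165,85,w,h)]),np.hstack([c(b,160,117,w,h),c(b,245,228,w,94)[:74*4]])])
cv2.imwrite("pics/crops.png",A)
E
```

```text
(no output)
```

View pics/crops.png

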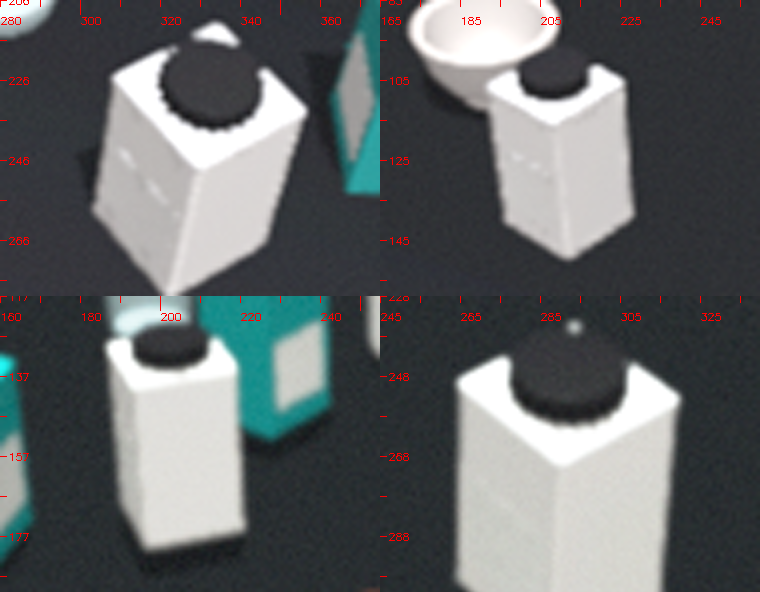

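The crop shows both choices: square white body, black round cap. The left jar's scene front top corner is at (331,248), the right jar's at (208,116). Now I fit the poses.

```bash
cat > fit.py <<'E'
from cell import arm
import cv2,numpy as np
from scipy.optimize import least_squares,linear_sum_assignment
P={n:arm.camera_params(n) for n in("scene","side")}
def proj(n,X):
    T=np.linalg.inv(P[n]["T"]); return cv2.projectPoints(X,cv2.Rodrigues(T[:3,:3])[0],T[:3,3],P[n]["mtx"],None)[0][:,0]
def fit(obs,half,zs,guess):
    def X(p,z):
        c,s=np.cos(p[2]),np.sin(p[2]); q=half*np.array([[1,1],[1,-1],[-1,-1],[-1,1]])@np.array([[c,s],[-s,c]])
        return np.c_[q+p[:2],np.full(4,z)]
    def res(p):
        r=[]
        for n,k,uv in obs:
            pr=proj(n,X(p,zs[k])); D=np.array(uv)[:,None]-pr[None]
            i,j=linear_sum_assignment((D**2).sum(-1)); r.append(D[i,j].ravel())
        return np.concatenate(r)
    best=min((least_squares(res,[*guess,y],loss="soft_l1",diff_step=1e-4,x_scale=[.01,.01,.1]) for y in(-.6,-.3,0,.3,.6)),key=lambda s:s.cost)
    return best.x,np.abs(best.fun).round(1)
def ground(n,uv,z):
    T,K=P[n]["T"],P[n]["mtx"]; d=T[:3,:3]@np.linalg.solve(K,[*uv,1]); return (T[:3,3]+d*(z-T[2,3])/d[2])[:2]
E
python3 - <<'E'
from fit import *
np.set_printoptions(precision=4,suppress=True)
L=[("scene",1,[(308,225),(357,233.5),(330.75,248.5),(333.75,211.5)]),("scene",0,[(303.25,258.5),(322,279.8),(346.75,266.75)]),
("side",1,[(186.75,129.75),(193.25,140),(219.25,137)]),("side",0,[(196.25,180.5),(221.25,175.75),(190.5,171.75)])]
R=[("scene",1,[(192,107.5),(226.25,105.5),(208.25,116.25)]),("scene",0,[(196,140.25),(212,150),(228.5,138.5)]),("side",1,[(264.5,249),(320,254),(290.25,270.75)])]
T=[("scene",0,[(143,234),(221,218),(234,267),(152,297)])]
for o,h,z,g in((L,.026,(0,.092),ground("scene",(331,240),.09)),(R,.026,(0,.092),ground("scene",(209,108),.09)),(T,.07,(.02,),ground("scene",(188,256),.01))): print(g,*fit(o,h,z,g))
for uv in((143,234),(221,218),(234,267),(152,297)): print("tray",ground("scene",uv,.02))
for uv in((278,162),(345,158),(360,192)): print("tray side",ground("side",uv,.02))
for n,p in dict(t1=(386,206),t2=(335,303)).items(): print(n,ground("scene",p,.1))
print("bowl",ground("scene",(191,95),.04), "dish",ground("scene",(279,201),0),"orange",ground("scene",(253,212),.01))
E
```

```text
[0.4437 0.1682] [0.431  0.1525 0.0734] [0.3 0.1 1.2 0.5 0.9 0.6 0.1 0.  0.1 0.3 0.2 0.4 1.1 0.9 0.5 1.8 0.  1.6
 0.7 3.  0.2 1.7 0.8 1.8 0.9 4.5]
[ 0.4652 -0.2455] [ 0.4638 -0.2531  0.373 ] [1.  1.4 1.2 1.  0.2 1.1 0.  0.4 0.2 1.  1.1 0.4 0.4 0.3 1.3 1.8 0.1 2.2]
[0.6353 0.0351] [ 0.6322  0.0331 -0.2025] [0.1 4.4 1.8 5.6 4.7 7.7 0.3 0.5]
tray [ 0.6898 -0.0399]
tray [ 0.5523 -0.0074]
tray [0.5779 0.0989]
tray [0.7142 0.087 ]
tray side [0.5779 0.106 ]
tray side [0.7184 0.0786]
tray side [ 0.6844 -0.051 ]
t1 [0.3308 0.1605]
t2 [0.5055 0.2594]
bowl [ 0.4556 -0.3901] dish [ 0.4264 -0.0082] orange [0.4895 0.0003]
```

```bash
cat > go.py <<'E'
import sys,numpy as np
from cell import arm
from scipy.spatial.transform import Rotation as R
# usage: go.py x y z yaw(jaw line = world y turned by yaw)
np.set_printoptions(precision=3,suppress=True)
o=arm.observe(); Rc=R.from_rotvec(o["ee_rot"])
x,y,z,w=map(float,sys.argv[1:5])
best=None
for k in(0,np.pi):
    a=w+k; Y=np.array([-np.sin(a),np.cos(a),0]); Z=np.array([0,0,-1.]); M=np.c_[np.cross(Y,Z),Y,Z]
    tw=(Rc.inv()*R.from_matrix(M)).as_rotvec()
    if best is None or np.linalg.norm(tw)<np.linalg.norm(best): best=tw
print("t",o["clock"],"pos",o["position"],"tool x",Rc.as_matrix()[:,0],"F",o["force"],"w",o["width"],"j7",o["joints"][6])
print("xyz",Rc.inv().apply(np.array([x,y,z])-o["position"])/.06,"twist",np.degrees(best)/10)
E
python3 go.py .431 .153 .237 .073
```

```text
t 0.1 pos [0.15  0.606 0.237] tool x [-0.971  0.24  -0.   ] F [0.54  0.319 0.768] w 1.0020032079681263 j7 -0.07510507209330423
xyz [-6.363 -6.213  0.01 ] twist [-0.008 -0.001 -1.804]
```

Call:
{"method": "jog_arm", "body": {
  "moves": [
    {"xyz":[-1,-1,0],"twist":[0,0,-0.5],"grip":-1},
    {"xyz":[-1.7,-1.6,0],"twist":[0,0,-0.9],"grip":-1},
    {"xyz":[-2.3,-2.2,0],"twist":[0,0,-1.2],"grip":-1},
    {"xyz":[-3,-2.9,0],"twist":[0,0,-1.5],"grip":-1},
    {"xyz":[-3.7,-3.6,0],"twist":[0,0,-1.8],"grip":-1}
  ]
}}

```text
clock: 0.72
position: [0.3143, 0.3418, 0.2376]
ee_rot: [0.116, -3.139, 0.0]
force: [1.1, 0.4, 0.3]
width: 1.001
```

```bash
python3 go.py .431 .153 .237 .073
```

```text
t 0.725 pos [0.314 0.342 0.238] tool x [-0.997 -0.074  0.   ] F [1.073 0.43  0.286] w 1.0008112013866781 j7 0.7155253996525326
xyz [-1.709 -3.281  0.011] twist [-0.001 -0.     0.003]
```

Call:
{"method": "jog_arm", "body": {
  "moves": [
    {"xyz":[-0.4,-0.9,0],"grip":-1},
    {"xyz":[-0.9,-1.7,0],"grip":-1},
    {"xyz":[-1.3,-2.5,0],"grip":-1},
    {"xyz":[-1.7,-3.3,0],"grip":-1},
    {"xyz":[-1.7,-3.3,0],"grip":-1}
  ]
}}

```text
invalid input at $.moves[0]: expected keys twist, xyz, grip
```

```bash
python3 go.py .431 .153 .058 .073; cat > wr.py <<'E'
import sys,cv2,numpy as np
from cell import arm
from scipy.spatial.transform import Rotation as R
p=arm.camera_params("wrist");K,Tc=p["mtx"],p["T_tool_cam"]
def proj(X,o):
    T=np.eye(4);T[:3,:3]=R.from_rotvec(o["ee_rot"]).as_matrix();T[:3,3]=o["position"]
    T=np.linalg.inv(T@Tc); X=np.atleast_2d(X)
    return cv2.fisheye.projectPoints(X[:,None].astype(float),cv2.Rodrigues(T[:3,:3])[0],T[:3,3:],K,np.zeros(4))[0][:,0]
def snap(name,x,y,w,z=.092,h=.026):
    o=arm.observe(); im=arm.get_image("wrist")
    c,s=np.cos(w),np.sin(w); q=h*np.array([[1,1],[1,-1],[-1,-1],[-1,1]])@np.array([[c,s],[-s,c]])+[x,y]
    cv2.imwrite(f"pics/{name}_raw.png",im)
    for zz,col in((z,(0,0,255)),(0,(0,200,0))):
        cv2.polylines(im,[proj(np.c_[q,np.full(4,zz)],o).round().astype(int)],True,col,1)
    cv2.imwrite(f"pics/{name}.png",im)
if __name__=="__main__": snap(sys.argv[1],*map(float,sys.argv[2:]))
E
python3 wr.py wL .431 .153 .073
```

```text
t 0.725 pos [0.314 0.342 0.238] tool x [-0.997 -0.074  0.   ] F [1.073 0.43  0.286] w 1.0008112013866781 j7 0.7155253996525326
xyz [-1.709 -3.28   2.994] twist [-0.001 -0.     0.003]Traceback (most recent call last):
  File "wr.py", line 16, in <module>
    if __name__=="__main__": snap(sys.argv[1],*map(float,sys.argv[2:]))
                             ~~~~^^^^^^^^^^^^^^^^^^^^^^^^^^^^^^^^^^^^^^
  File "wr.py", line 14, in snap
    cv2.polylines(im,[proj(np.c_[q,np.full(4,zz)],o).round().astype(int)],True,col,1)
                      ~~~~^^^^^^^^^^^^^^^^^^^^^^^^^^
  File "wr.py", line 8, in proj
    return cv2.fisheye.projectPoints(X[:,None].astype(float),cv2.Rodrigues(T[:3,:3])[0],T[:3,3:],K,np.zeros(4))[0][:,0]
           ~~~~~~~~~~~~~~~~~~~~~~~~~^^^^^^^^^^^^^^^^^^^^^^^^^^^^^^^^^^^^^^^^^^^^^^^^^^^^^^^^^^^^^^^^^^^^^^^^^^^
cv2.error: OpenCV(4.12.0) /io/opencv/modules/calib3d/src/fisheye.cpp:83: error: (-215:Assertion failed) _tvec.getMat().isContinuous() && _rvec.getMat().isContinuous() in function 'projectPoints'
```

Call:
{"method": "jog_arm", "body": {
  "moves": [
    {"xyz":[-0.4,-0.9,0],"twist":[0,0,0],"grip":-1},
    {"xyz":[-0.9,-1.7,0],"twist":[0,0,0],"grip":-1},
    {"xyz":[-1.3,-2.5,0],"twist":[0,0,0],"grip":-1},
    {"xyz":[-1.7,-3.3,0],"twist":[0,0,0],"grip":-1},
    {"xyz":[-1.7,-3.3,0],"twist":[0,0,0],"grip":-1}
  ]
}}

```text
clock: 1.4
position: [0.4311, 0.1501, 0.2377]
ee_rot: [-0.102, 3.139, -0.002]
force: [-0.6, 0.7, 0.6]
width: 0.999
```

```bash
sed -i 's/T\[:3,3:\],K/T[:3,3].copy(),K/' wr.py; python3 go.py .431 .153 .058 .073; python3 wr.py wL .431 .153 .073
```

```text
t 1.4 pos [0.431 0.15  0.238] tool x [-0.998 -0.065 -0.   ] F [-0.591  0.704  0.623] w 0.9992102281061817 j7 1.2327192235222266
xyz [-0.001  0.052  2.995] twist [-0.007  0.003 -0.046]
```

View pics/wL.png

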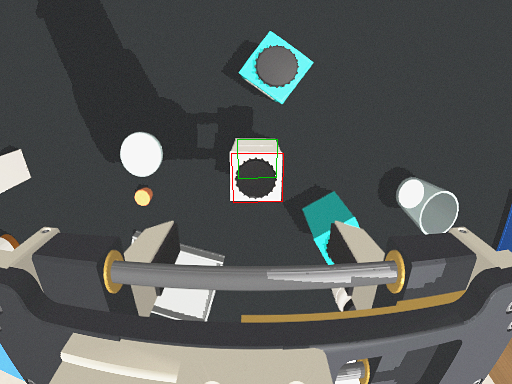

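The overlay shows the fitted outline lying on the left jar's top (white square 230–283 × 153–203). The fit holds, so I descend.

Call:
{"method": "jog_arm", "body": {
  "moves": [
    {"xyz":[0,0.05,0.8],"twist":[0,0,0],"grip":-1},
    {"xyz":[0,0.05,1.6],"twist":[0,0,0],"grip":-1},
    {"xyz":[0,0.05,2.3],"twist":[0,0,0],"grip":-1},
    {"xyz":[0,0.05,2.8],"twist":[0,0,0],"grip":-1},
    {"xyz":[0,0.05,3.0],"twist":[0,0,0],"grip":-1}
  ]
}}

```text
clock: 2.08
position: [0.4277, 0.1579, 0.0562]
ee_rot: [0.117, -3.136, 0.001]
force: [-0.3, -0.1, 0.1]
width: 0.999
```

Call:
{"method": "jog_arm", "body": {
  "moves": [
    {"xyz":[0,0,0],"twist":[0,0,0],"grip":0.0},
    {"xyz":[0,0,0],"twist":[0,0,0],"grip":0.2},
    {"xyz":[0,0,0],"twist":[0,0,0],"grip":1},
    {"xyz":[0,0,0],"twist":[0,0,0],"grip":1},
    {"xyz":[0,0,0],"twist":[0,0,0],"grip":1}
  ],
  "force": 30
}}

```text
clock: 2.7
position: [0.4298, 0.1562, 0.0583]
ee_rot: [-0.112, 3.139, -0.0]
force: [-0.7, -4.8, 7.4]
width: 0.566
```

```bash
python3 go.py .431 .153 .058 .073
```

```text
t 2.7 pos [0.43  0.156 0.058] tool x [-0.997 -0.071 -0.001] F [-0.679 -4.836  7.38 ] w 0.5663160343312887 j7 1.322601847583567
xyz [-0.016 -0.055  0.005] twist [-0.001  0.005 -0.009]
```

Call:
{"method": "jog_arm", "body": {
  "moves": [
    {"xyz":[0,0,-0.2],"twist":[0,0,0],"grip":1},
    {"xyz":[0,0,-0.5],"twist":[0,0,0],"grip":1},
    {"xyz":[0,0,-0.8],"twist":[0,0,0],"grip":1},
    {"xyz":[0,0,-0.8],"twist":[0,0,0],"grip":1},
    {"xyz":[0,0,-0.8],"twist":[0,0,0],"grip":1}
  ]
}}

```text
clock: 3.32
position: [0.4288, 0.1569, 0.1054]
ee_rot: [0.114, -3.139, 0.0]
force: [-0.2, -0.2, -5.0]
width: 0.566
```

Call:
{"method": "jog_arm", "body": {
  "moves": [
    {"xyz":[0,0,0],"twist":[0,0,0],"grip":1},
    {"xyz":[0,0,0],"twist":[0,0,0],"grip":1},
    {"xyz":[0,0,0],"twist":[0,0,0],"grip":1},
    {"xyz":[0,0,0],"twist":[0,0,0],"grip":1},
    {"xyz":[0,0,0],"twist":[0,0,0],"grip":1}
  ]
}}

```text
clock: 3.95
position: [0.4293, 0.1568, 0.1057]
ee_rot: [0.113, -3.14, 0.0]
force: [0.4, -0.8, -5.0]
width: 0.566
```

```bash
python3 go.py .431 .153 .058 .073;  python3 - <<'E'
from cell import arm
import cv2,numpy as np
f=[]
for i in range(4):
    im=arm.get_image("side"); o=arm.observe(); f.append(np.r_[o["force"],o["ft_torque"]])
print(np.round(f,2)); cv2.imwrite("pics/liftL.png",im)
E
```

```text
t 3.95 pos [0.429 0.157 0.106] tool x [-0.997 -0.072  0.   ] F [ 0.39  -0.753 -5.02 ] w 0.566350428186442 j7 1.2938454607050112
xyz [-0.024 -0.065  0.795] twist [-0.    -0.    -0.004]
[[ 0.37  0.57 -4.76  0.01  0.01 -0.  ]
 [-0.08 -0.51 -4.83 -0.04 -0.02  0.01]
 [-0.08 -0.37 -5.28  0.03 -0.01 -0.01]
 [-0.04 -0.6  -5.56 -0.    0.01 -0.02]]
```

View pics/liftL.png

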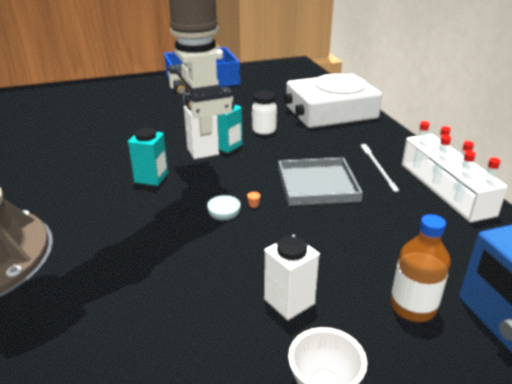

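The image shows the left jar upright in the jaws, clear of the bench. It weighs about 5.1 N. I put it back gently.

Call:
{"method": "jog_arm", "body": {
  "moves": [
    {"xyz":[0,0,0.3],"twist":[0,0,0],"grip":1},
    {"xyz":[0,0,0.55],"twist":[0,0,0],"grip":1},
    {"xyz":[0,0,0.7],"twist":[0,0,0],"grip":1},
    {"xyz":[0,0,0.76],"twist":[0,0,0],"grip":1},
    {"xyz":[0,0,0.79],"twist":[0,0,0],"grip":1}
  ]
}}

```text
clock: 4.78
position: [0.4295, 0.1569, 0.0584]
ee_rot: [-0.113, 3.139, 0.0]
force: [-0.1, -0.2, -5.1]
width: 0.561
```

Call:
{"method": "jog_arm", "body": {
  "moves": [
    {"xyz":[0,0,0],"twist":[0,0,0],"grip":1},
    {"xyz":[0,0,0.01],"twist":[0,0,0],"grip":1},
    {"xyz":[0,0,0.01],"twist":[0,0,0],"grip":1}
  ]
}}

```text
clock: 5.15
position: [0.4296, 0.157, 0.0583]
ee_rot: [-0.113, 3.139, 0.001]
force: [-2.8, -0.9, 4.8]
width: 0.562
```

```bash
python3 go.py .431 .153 .058 .073
```

```text
t 5.15 pos [0.43  0.157 0.058] tool x [-0.997 -0.072 -0.001] F [-2.793 -0.859  4.764] w 0.5616890375754218 j7 1.3240602614433092
xyz [-0.019 -0.068  0.005] twist [ 0.003  0.004 -0.004]
```

Standing on the bench (the force flipped sign). I release and go up.

Call:
{"method": "jog_arm", "body": {
  "moves": [
    {"xyz":[0,0,0],"twist":[0,0,0],"grip":0.0},
    {"xyz":[0,0,0],"twist":[0,0,0],"grip":-0.5},
    {"xyz":[0,0,0],"twist":[0,0,0],"grip":-1},
    {"xyz":[0,0,0],"twist":[0,0,0],"grip":-1},
    {"xyz":[0,0,0],"twist":[0,0,0],"grip":-1}
  ]
}}

```text
clock: 5.78
position: [0.4294, 0.1569, 0.0577]
ee_rot: [-0.114, 3.139, 0.0]
force: [-0.4, 0.0, -0.3]
width: 0.951
```

Call:
{"method": "jog_arm", "body": {
  "moves": [
    {"xyz":[0,0,-0.3],"twist":[0,0,0],"grip":-1},
    {"xyz":[0,0,-1],"twist":[0,0,0],"grip":-1},
    {"xyz":[0,0,-1.8],"twist":[0,0,0],"grip":-1},
    {"xyz":[0,0,-2.6],"twist":[0,0,0],"grip":-1},
    {"xyz":[0,0,-2.6],"twist":[0,0,0],"grip":-1}
  ]
}}

```text
clock: 6.4
position: [0.4313, 0.1577, 0.2171]
ee_rot: [-0.113, 3.134, 0.005]
force: [0.3, -0.4, -0.9]
width: 1.002
```

```bash
python3 go.py .464 -.253 .220 .373; python3 wr.py wL2 .4295 .1565 .07
```

```text
t 6.4 pos [0.431 0.158 0.217] tool x [-0.997 -0.072 -0.006] F [ 0.259 -0.427 -0.909] w 1.0019470532913073 j7 1.2389732577486487
xyz [-0.051 -6.866 -0.069] twist [ 0.012  0.037 -1.724]
```

Call:
{"method": "jog_arm", "body": {
  "moves": [
    {"xyz":[0,-0.8,0],"twist":[0,0,-0.4],"grip":-1},
    {"xyz":[0,-1.7,0],"twist":[0,0,-0.8],"grip":-1},
    {"xyz":[0,-2.6,0],"twist":[0,0,-1.2],"grip":-1},
    {"xyz":[0,-3.5,-0.1],"twist":[0,0,-1.5],"grip":-1},
    {"xyz":[0,-4.4,-0.1],"twist":[0,0,-1.7],"grip":-1}
  ]
}}

```text
clock: 7.08
position: [0.4478, -0.1081, 0.2189]
ee_rot: [0.579, -3.087, -0.0]
force: [0.9, -0.5, -0.4]
width: 1.001
```

```bash
python3 go.py .464 -.253 .220 .373
```

```text
t 7.075 pos [ 0.448 -0.108  0.219] tool x [-0.932 -0.362  0.001] F [ 0.879 -0.517 -0.418] w 1.0012604280326498 j7 2.1675528623554334
xyz [ 0.623 -2.349 -0.018] twist [ 0.003 -0.006 -0.013]
```

Call:
{"method": "jog_arm", "body": {
  "moves": [
    {"xyz":[0.2,-0.8,0],"twist":[0,0,0],"grip":-1},
    {"xyz":[0.4,-1.6,0],"twist":[0,0,0],"grip":-1},
    {"xyz":[0.6,-2.35,0],"twist":[0,0,0],"grip":-1},
    {"xyz":[0.6,-2.35,0],"twist":[0,0,0],"grip":-1}
  ]
}}

```text
clock: 7.58
position: [0.4643, -0.2548, 0.2184]
ee_rot: [0.567, -3.087, 0.002]
force: [0.2, 1.0, -1.1]
width: 1.001
```

```bash
python3 go.py .464 -.253 .220 .373; python3 wr.py wR .464 -.253 .373; python3 - <<'E'
from cell import arm; print(arm.observe()["joints"])
E
```

```text
t 7.575 pos [ 0.464 -0.255  0.218] tool x [-0.935 -0.355  0.003] F [ 0.16   1.026 -1.072] w 1.0013326071400706 j7 2.511949532771014
xyz [-0.006  0.029 -0.027] twist [-0.004 -0.016 -0.057]
[ 0.02444136  0.31072085  0.48053279  1.86114568 -0.16601075  1.01164916
  2.51047221]
```

View pics/wR.png

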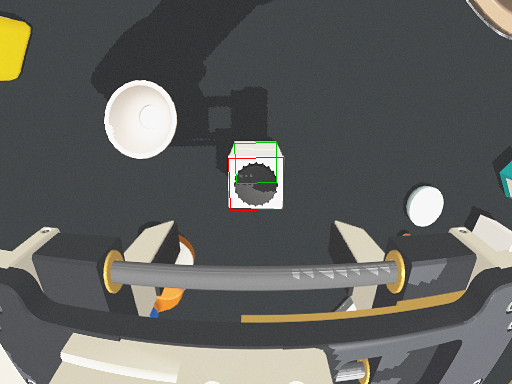

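```bash
python3 - <<'E'
from fit import *
b=ground("scene",(134,146),0); print("amber base",b)
for h in(.1,.12,.14,.16): print(h,ground("scene",(120,91),h),ground("side",(432,223),h))
p=b-np.array([.464,-.253]); a=.37; print("along tool -x",p@[np.cos(a),np.sin(a)],"along y",p@[-np.sin(a),np.cos(a)])
E
```

```text
amber base [ 0.63138524 -0.31489217]
0.1 [ 0.61829737 -0.3876962 ] [ 0.67340537 -0.26610413]
0.12 [ 0.62229884 -0.35252549] [ 0.65335708 -0.28842252]
0.14 [ 0.6263003  -0.31735477] [ 0.6333088 -0.3107409]
0.16 [ 0.63030177 -0.28218406] [ 0.61326051 -0.33305929]
along tool -x 0.13367666997996774 along y -0.11823284768719444
```

The fitted outline lies on the right jar's top (228–284 × 156–209). The amber bottle is 134 mm away along the tool's x, so it is clear. I descend.

Call:
{"method": "jog_arm", "body": {
  "moves": [
    {"xyz":[0,0,0.8],"twist":[0,0,-0.05],"grip":-1},
    {"xyz":[0,0,1.6],"twist":[0,0,-0.05],"grip":-1},
    {"xyz":[0,0,2.2],"twist":[0,0,-0.05],"grip":-1},
    {"xyz":[0,0,2.6],"twist":[0,0,-0.05],"grip":-1},
    {"xyz":[0,0,2.67],"twist":[0,0,-0.05],"grip":-1}
  ]
}}

```text
clock: 8.25
position: [0.4643, -0.2489, 0.0576]
ee_rot: [0.591, -3.082, -0.005]
force: [-0.5, 0.3, 0.4]
width: 1.002
```

Call:
{"method": "jog_arm", "body": {
  "moves": [
    {"xyz":[0,0,0],"twist":[0,0,0],"grip":0.0},
    {"xyz":[0,0,0],"twist":[0,0,0],"grip":0.2},
    {"xyz":[0,0,0],"twist":[0,0,0],"grip":1},
    {"xyz":[0,0,0],"twist":[0,0,0],"grip":1},
    {"xyz":[0,0,0],"twist":[0,0,0],"grip":1}
  ]
}}

```text
clock: 8.88
position: [0.466, -0.2512, 0.0599]
ee_rot: [-0.589, 3.085, -0.001]
force: [-0.5, -0.1, 4.5]
width: 0.567
```

```bash
python3 go.py .464 -.253 .058 .373
```

```text
t 8.875 pos [ 0.466 -0.251  0.06 ] tool x [-0.93  -0.369 -0.001] F [-0.454 -0.084  4.476] w 0.5669225723652236 j7 2.6441602242907893
xyz [ 0.043 -0.015  0.032] twist [-0.004  0.005  0.026]
```

Call:
{"method": "jog_arm", "body": {
  "moves": [
    {"xyz":[0,0,-0.2],"twist":[0,0,0],"grip":1},
    {"xyz":[0,0,-0.5],"twist":[0,0,0],"grip":1},
    {"xyz":[0,0,-0.8],"twist":[0,0,0],"grip":1},
    {"xyz":[0,0,-0.8],"twist":[0,0,0],"grip":1},
    {"xyz":[0,0,-0.8],"twist":[0,0,0],"grip":1}
  ]
}}

```text
clock: 9.5
position: [0.4653, -0.2507, 0.1072]
ee_rot: [0.59, -3.085, -0.001]
force: [0.0, -0.1, -3.2]
width: 0.565
```

Call:
{"method": "jog_arm", "body": {
  "moves": [
    {"xyz":[0,0,0],"twist":[0,0,0],"grip":1},
    {"xyz":[0,0,0],"twist":[0,0,0],"grip":1},
    {"xyz":[0,0,0],"twist":[0,0,0],"grip":1},
    {"xyz":[0,0,0],"twist":[0,0,0],"grip":1},
    {"xyz":[0,0,0],"twist":[0,0,0],"grip":1}
  ]
}}

```text
clock: 10.12
position: [0.4656, -0.251, 0.1075]
ee_rot: [0.59, -3.086, -0.0]
force: [-0.9, -0.4, -2.7]
width: 0.564
```

```bash
python3 go.py .466 -.251 .06 .373;  python3 - <<'E'
from cell import arm
import numpy as np
f=[]
for i in range(4):
    im=arm.get_image("side"); o=arm.observe(); f.append(o["force"])
print(np.round(f,2))
E
```

```text
t 10.125 pos [ 0.466 -0.251  0.107] tool x [-0.93  -0.369  0.   ] F [-0.904 -0.386 -2.678] w 0.5643206569025748 j7 2.6044529861341723
xyz [-0.006 -0.002  0.791] twist [ 0.    -0.     0.027]
[[-0.53 -0.79 -2.08]
 [-1.23 -0.64 -3.68]
 [ 0.47 -0.64 -1.94]
 [-0.23 -0.38 -2.53]]
```

Right ≈ 2.6 N against left ≈ 5.1 N, so the left jar is heavier. I put the right one back.

Call:
{"method": "jog_arm", "body": {
  "moves": [
    {"xyz":[0,0,0.3],"twist":[0,0,0],"grip":1},
    {"xyz":[0,0,0.55],"twist":[0,0,0],"grip":1},
    {"xyz":[0,0,0.7],"twist":[0,0,0],"grip":1},
    {"xyz":[0,0,0.76],"twist":[0,0,0],"grip":1},
    {"xyz":[0,0,0.79],"twist":[0,0,0],"grip":1}
  ]
}}

```text
clock: 10.95
position: [0.4657, -0.2511, 0.0601]
ee_rot: [-0.59, 3.086, -0.0]
force: [0.1, 0.4, -1.6]
width: 0.569
```

Call:
{"method": "jog_arm", "body": {
  "moves": [
    {"xyz":[0,0,0],"twist":[0,0,0],"grip":1},
    {"xyz":[0,0,0.01],"twist":[0,0,0],"grip":1},
    {"xyz":[0,0,0.01],"twist":[0,0,0],"grip":1}
  ]
}}

```text
clock: 11.32
position: [0.4659, -0.2511, 0.0599]
ee_rot: [-0.59, 3.085, -0.0]
force: [-1.2, 0.1, 1.5]
width: 0.566
```

Call:
{"method": "jog_arm", "body": {
  "moves": [
    {"xyz":[0,0,0],"twist":[0,0,0],"grip":0.0},
    {"xyz":[0,0,0],"twist":[0,0,0],"grip":-0.5},
    {"xyz":[0,0,0],"twist":[0,0,0],"grip":-1},
    {"xyz":[0,0,0],"twist":[0,0,0],"grip":-1},
    {"xyz":[0,0,0],"twist":[0,0,0],"grip":-1}
  ]
}}

```text
clock: 11.95
position: [0.4656, -0.251, 0.0595]
ee_rot: [0.59, -3.086, -0.0]
force: [-1.5, 1.3, 0.1]
width: 0.953
```

Call:
{"method": "jog_arm", "body": {
  "moves": [
    {"xyz":[0,0,-0.3],"twist":[0,0,0],"grip":-1},
    {"xyz":[0,0,-1],"twist":[0,0,0],"grip":-1},
    {"xyz":[0,0,-1.8],"twist":[0,0,0],"grip":-1},
    {"xyz":[0,0,-2.6],"twist":[0,0,0],"grip":-1},
    {"xyz":[0,0,-2.6],"twist":[0,0,0],"grip":-1}
  ]
}}

```text
clock: 12.58
position: [0.4675, -0.2521, 0.219]
ee_rot: [-0.589, 3.08, -0.005]
force: [0.9, -0.3, -0.7]
width: 0.999
```

```bash
python3 go.py .4295 .1570 .217 .0715
```

```text
t 12.575 pos [ 0.467 -0.252  0.219] tool x [-0.93  -0.369 -0.005] F [ 0.944 -0.284 -0.659] w 0.9991841811379735 j7 2.522449583077569
xyz [-1.926  6.572  0.016] twist [-0.02   0.034  1.754]
```

Call:
{"method": "jog_arm", "body": {
  "moves": [
    {"xyz":[-0.2,0.8,0],"twist":[0,0,0.4],"grip":-1},
    {"xyz":[-0.5,1.7,0],"twist":[0,0,0.8],"grip":-1},
    {"xyz":[-0.8,2.6,0],"twist":[0,0,1.2],"grip":-1},
    {"xyz":[-1.0,3.5,0],"twist":[0,0,1.5],"grip":-1},
    {"xyz":[-1.3,4.4,0],"twist":[0,0,1.75],"grip":-1}
  ]
}}

```text
clock: 13.2
position: [0.4396, 0.0248, 0.2148]
ee_rot: [0.111, -3.139, -0.0]
force: [1.9, -1.0, 0.2]
width: 0.997
```

```bash
python3 go.py .4295 .1570 .217 .0715
```

```text
t 13.2 pos [0.44  0.025 0.215] tool x [-0.998 -0.07   0.001] F [ 1.894 -0.999  0.183] w 0.9973493008824924 j7 1.5528258293331387
xyz [ 0.014  2.211 -0.036] twist [ 0.    -0.005 -0.006]
```

Call:
{"method": "jog_arm", "body": {
  "moves": [
    {"xyz":[0,0.8,0],"twist":[0,0,0],"grip":-1},
    {"xyz":[0,1.6,0],"twist":[0,0,0],"grip":-1},
    {"xyz":[0,2.2,0],"twist":[0,0,0],"grip":-1},
    {"xyz":[0,2.2,0],"twist":[0,0,0],"grip":-1},
    {"xyz":[0,2.2,0],"twist":[0,0,0],"grip":-1}
  ]
}}

```text
clock: 13.82
position: [0.4309, 0.1541, 0.2149]
ee_rot: [0.113, -3.138, 0.001]
force: [-0.3, -0.0, 0.1]
width: 0.998
```

```bash
python3 go.py .4295 .1570 .058 .0715; python3 wr.py wL3 .4295 .157 .0715
```

```text
t 13.825 pos [0.431 0.154 0.215] tool x [-0.997 -0.072  0.001] F [-0.267 -0.032  0.06 ] w 0.9978343208823512 j7 1.259557193234824
xyz [0.017 0.053 2.614] twist [-0.005 -0.006  0.004]
```

View pics/wL3.png

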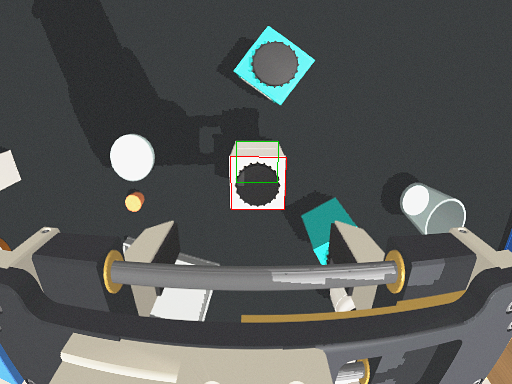

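The left jar stands upright at its spot (229–286 × 156–209), centred between the jaws.

Call:
{"method": "jog_arm", "body": {
  "moves": [
    {"xyz":[0,0.04,0.8],"twist":[0,0,0],"grip":-1},
    {"xyz":[0,0.04,1.6],"twist":[0,0,0],"grip":-1},
    {"xyz":[0,0.04,2.2],"twist":[0,0,0],"grip":-1},
    {"xyz":[0,0.04,2.5],"twist":[0,0,0],"grip":-1},
    {"xyz":[0,0.04,2.6],"twist":[0,0,0],"grip":-1}
  ]
}}

```text
clock: 14.5
position: [0.4307, 0.1557, 0.0586]
ee_rot: [0.11, -3.138, 0.002]
force: [0.2, -0.4, 0.7]
width: 1.002
```

Call:
{"method": "jog_arm", "body": {
  "moves": [
    {"xyz":[0,0,0],"twist":[0,0,0],"grip":0.0},
    {"xyz":[0,0,0],"twist":[0,0,0],"grip":0.2},
    {"xyz":[0,0,0],"twist":[0,0,0],"grip":1},
    {"xyz":[0,0,0],"twist":[0,0,0],"grip":1},
    {"xyz":[0,0,0],"twist":[0,0,0],"grip":1}
  ]
}}

```text
clock: 15.12
position: [0.4312, 0.1573, 0.0598]
ee_rot: [-0.114, 3.139, 0.0]
force: [-0.3, 0.2, 4.5]
width: 0.564
```

Call:
{"method": "jog_arm", "body": {
  "moves": [
    {"xyz":[0,0,-0.2],"twist":[0,0,0],"grip":1},
    {"xyz":[0,0,-0.5],"twist":[0,0,0],"grip":1},
    {"xyz":[0,0,-0.8],"twist":[0,0,0],"grip":1},
    {"xyz":[0,0,-1.0],"twist":[0,0,0],"grip":1},
    {"xyz":[0,0,-1.0],"twist":[0,0,0],"grip":1}
  ]
}}

```text
clock: 15.75
position: [0.4314, 0.1575, 0.1203]
ee_rot: [-0.114, 3.138, 0.001]
force: [-0.4, -0.1, -4.9]
width: 0.564
```

```bash
python3 go.py .633 .033 .118 -.1
```

```text
t 15.75 pos [0.431 0.157 0.12 ] tool x [-0.997 -0.072 -0.001] F [-0.441 -0.11  -4.918] w 0.5642762482739774 j7 1.3203131980838139
xyz [-3.201 -2.312  0.041] twist [0.005 0.007 0.988]
```

Call:
{"method": "jog_arm", "body": {
  "moves": [
    {"xyz":[-0.1,-0.3,-0.2],"twist":[0,0,0.1],"grip":1},
    {"xyz":[-0.4,-0.8,-0.3],"twist":[0,0,0.3],"grip":1},
    {"xyz":[-0.9,-1.2,-0.3],"twist":[0,0,0.5],"grip":1},
    {"xyz":[-1.5,-1.6,-0.3],"twist":[0,0,0.7],"grip":1},
    {"xyz":[-2.1,-1.9,-0.3],"twist":[0,0,0.9],"grip":1}
  ]
}}

```text
clock: 16.38
position: [0.5659, 0.05, 0.1374]
ee_rot: [-0.138, -3.138, 0.001]
force: [1.0, 0.8, -4.9]
width: 0.565
```

```bash
python3 go.py .633 .033 .118 -.1
```

```text
t 16.375 pos [0.566 0.05  0.137] tool x [-0.996  0.088  0.001] F [ 1.002  0.771 -4.93 ] w 0.5654049749213595 j7 1.497098648877442
xyz [-1.139 -0.184  0.323] twist [-0.005 -0.004  0.069]
```

Call:
{"method": "jog_arm", "body": {
  "moves": [
    {"xyz":[-0.5,-0.1,0],"twist":[0,0,0.05],"grip":1},
    {"xyz":[-0.9,-0.15,0],"twist":[0,0,0.05],"grip":1},
    {"xyz":[-1.1,-0.2,0.1],"twist":[0,0,0.05],"grip":1},
    {"xyz":[-1.15,-0.2,0.3],"twist":[0,0,0.05],"grip":1},
    {"xyz":[-1.15,-0.2,0.3],"twist":[0,0,0.05],"grip":1}
  ]
}}

```text
clock: 17.0
position: [0.6308, 0.0349, 0.1177]
ee_rot: [-0.147, -3.134, 0.001]
force: [-0.9, 0.6, -5.3]
width: 0.566
```

```bash
python3 go.py .633 .033 .0635 -.1; python3 - <<'E'
from cell import arm
import cv2,numpy as np
a=arm.get_image("scene");b=arm.get_image("side")
f=lambda im,x,y:cv2.resize(im[y:y+170,x:x+200],None,fx=2,fy=2,interpolation=cv2.INTER_CUBIC)
cv2.imwrite("pics/pre.png",np.hstack([f(a,100,150),f(b,230,70)]))
E
```

```text
t 17.0 pos [0.631 0.035 0.118] tool x [-0.996  0.093  0.004] F [-0.915  0.639 -5.342] w 0.5657832853911616 j7 1.5486551255956
xyz [-0.043 -0.028  0.903] twist [-0.003 -0.022  0.037]
```

View pics/pre.png

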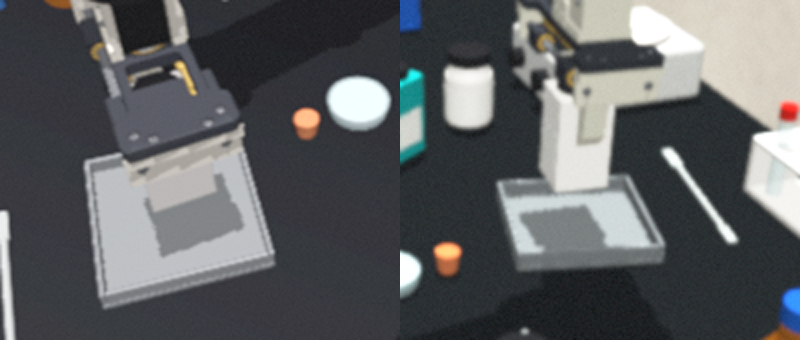

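The jar hangs upright over the tray at about (0.631, 0.035), inside the rim in both views. I lower it slowly.

Call:
{"method": "jog_arm", "body": {
  "moves": [
    {"xyz":[0,0,0.25],"twist":[0,0,0],"grip":1},
    {"xyz":[0,0,0.5],"twist":[0,0,0],"grip":1},
    {"xyz":[0,0,0.68],"twist":[0,0,0],"grip":1},
    {"xyz":[0,0,0.78],"twist":[0,0,0],"grip":1},
    {"xyz":[0,0,0.83],"twist":[0,0,0],"grip":1}
  ]
}}

```text
clock: 17.73
position: [0.6327, 0.0348, 0.0692]
ee_rot: [-0.147, -3.138, 0.0]
force: [0.3, -0.0, -4.6]
width: 0.566
```

Call:
{"method": "jog_arm", "body": {
  "moves": [
    {"xyz":[0,0,0.02],"twist":[0,0,0],"grip":1},
    {"xyz":[0,0,0.04],"twist":[0,0,0],"grip":1},
    {"xyz":[0,0,0.06],"twist":[0,0,0],"grip":1},
    {"xyz":[0,0,0.06],"twist":[0,0,0],"grip":1}
  ]
}}

```text
clock: 18.23
position: [0.6327, 0.0348, 0.0662]
ee_rot: [0.147, 3.138, 0.0]
force: [-0.8, -0.4, -5.4]
width: 0.567
```

Call:
{"method": "jog_arm", "body": {
  "moves": [
    {"xyz":[0,0,0.01],"twist":[0,0,0],"grip":1},
    {"xyz":[0,0,0.02],"twist":[0,0,0],"grip":1},
    {"xyz":[0,0,0.03],"twist":[0,0,0],"grip":1},
    {"xyz":[0,0,0.03],"twist":[0,0,0],"grip":1}
  ]
}}

```text
clock: 18.73
position: [0.6327, 0.0348, 0.0643]
ee_rot: [-0.147, -3.138, -0.0]
force: [-1.1, 0.6, -5.3]
width: 0.567
```

Call:
{"method": "jog_arm", "body": {
  "moves": [
    {"xyz":[0,0,0.01],"twist":[0,0,0],"grip":1},
    {"xyz":[0,0,0.02],"twist":[0,0,0],"grip":1},
    {"xyz":[0,0,0.02],"twist":[0,0,0],"grip":1}
  ]
}}

```text
clock: 19.1
position: [0.6328, 0.0348, 0.0639]
ee_rot: [0.147, 3.138, 0.001]
force: [-3.9, -0.9, 6.0]
width: 0.563
```

Contact: the force went from −5 to +6 N. I release and retreat.

Call:
{"method": "jog_arm", "body": {
  "moves": [
    {"xyz":[0,0,0],"twist":[0,0,0],"grip":0.0},
    {"xyz":[0,0,0],"twist":[0,0,0],"grip":-0.5},
    {"xyz":[0,0,0],"twist":[0,0,0],"grip":-1},
    {"xyz":[0,0,0],"twist":[0,0,0],"grip":-1},
    {"xyz":[0,0,0],"twist":[0,0,0],"grip":-1}
  ]
}}

```text
clock: 19.73
position: [0.6328, 0.0348, 0.0631]
ee_rot: [0.147, 3.138, -0.0]
force: [-0.4, -0.3, 0.9]
width: 0.946
```

Call:
{"method": "jog_arm", "body": {
  "moves": [
    {"xyz":[0,0,-0.3],"twist":[0,0,0],"grip":-1},
    {"xyz":[0,0,-1],"twist":[0,0,0],"grip":-1},
    {"xyz":[0,0,-1.8],"twist":[0,0,0],"grip":-1},
    {"xyz":[0,0,-2.6],"twist":[0,0,0],"grip":-1},
    {"xyz":[0,0,-2.6],"twist":[0,0,0],"grip":-1}
  ]
}}

```text
clock: 20.35
position: [0.6352, 0.0345, 0.2248]
ee_rot: [0.147, 3.13, 0.003]
force: [-0.8, 0.2, -0.5]
width: 1.0
```

```bash
python3 - <<'E'
from cell import arm
import cv2,numpy as np
o=arm.observe(); print(o["clock"],o["position"],o["force"],o["width"])
a=arm.get_image("scene");b=arm.get_image("side")
f=lambda im,x,y,w,h,s:cv2.resize(im[y:y+h,x:x+w],None,fx=s,fy=s,interpolation=cv2.INTER_CUBIC)
cv2.imwrite("pics/end.png",np.hstack([f(a,100,60,200,250,2),f(b,220,70,200,250,2)]))
E
```

```text
20.35 [0.6351923  0.03449487 0.22479454] [-0.77196382  0.18073057 -0.46847184] 1.0004737945578392
```

View pics/end.png

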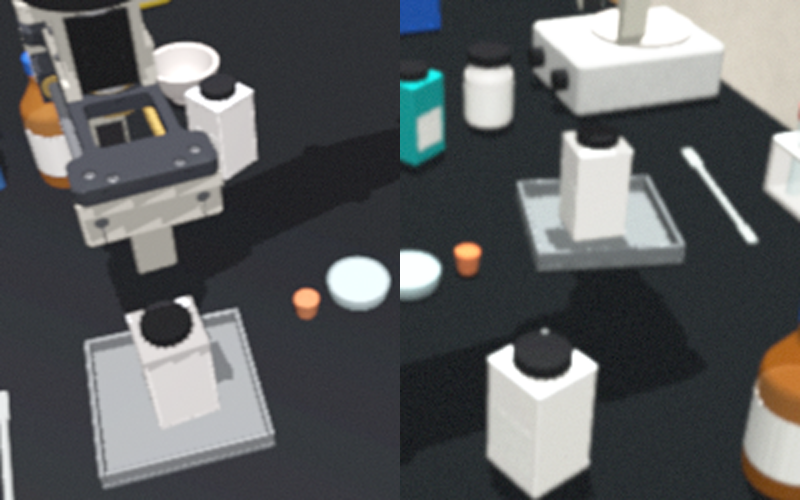

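The left jar stands upright near the middle of the tray, at scene (188,250). The right jar is upright on the bench at its old place, and the gripper is clear of both.

```bash
python3 -c "from cell import arm; print(arm.sign_off())"
```

```text
the job is handed in; nothing more can be done
None
```

I lifted both jars and stood the left one, which is heavier, in the spill tray. I then handed the job in at about 20.5 s of the 64 s allowed.

- **Weights:** the left jar read about 5.1 N. The right one read about 2.6 N, with noisy readings between 1.9 and 3.7 N. Each was set back down where it had stood.
- **Placing:** I set the left jar down slowly. The force after touchdown was about 6 N, but I did not read it continuously.
- **Last checks:** the final pictures show the left jar upright near the tray centre and the right jar upright on the bench in its old place. The open gripper was well clear, with a leftover force under 1 N.
- **Disagreements:** the tray's angle was uncertain by about 0.15 rad because my tray-corner measurements disagreed by up to about 8 pixels. This did not affect the placing. The wrist joint came within 0.1 rad of its limit at the right jar.

The hand-in gave no verdict.

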